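# Lock the food press with its T-key

## Task

Lock the food press: take the T-key from its wooden rest, pass its head down through the slot in the press's bridge, push the sprung plate down, turn the key a quarter turn and let it rise so that its head settles in the groove under the bridge, then let go of it. Feel your way gently, never forcing the key against the press, and leave the other kitchen things where they are.

Things in the scene. Friction and masses are not known exactly. Their poses are not given: they have to be found in the camera images.
- press: Food press, fixed: steel box 140 (x) x 100 (y) mm, 75 tall, origin under its middle. On top along x a flat aluminium bridge 52 wide, 10 thick (75 to 85 mm up), two 4 mm high screw heads 59 mm either side of the middle. The slot goes right through the bridge; under it a groove along y, 14.4 wide and 3 deep, crosses the slot at right angles over the bridge's full width: the key's head locks there.
- slot (a point): Nominal middle of the slot's mouth, on the press's middle line, level with the bridge's top face (85 mm up); axes as the press. Slot: 38.5 mm along x, 12 mm along y. The bridge with its slot is clamped anywhere up to 9 mm to either side of this point along y (not x) and stays there: find the slot itself by feel or by eye.
- plate (a joint): How far the sprung black plate in the press is pushed down, m. At 0 (start) its top is 1 mm under the bridge's underside, 11 mm under the slot's mouth. The spring gives about 4 N at first, 0.5 N more per mm (11 N at 14 mm, the hard stop). The key's head turns only while its top is below the bridge's underside: from 11 mm on. With the key locked it reads about 0.008.
- key: The T-key, standing upright, head down, in the pocket of its rest (loosely, so it may lean a little). Origin under the middle of its head, z up along its shaft; 72 mm tall in all. Its head rubs on the plate when pressed, so it moves sideways more freely while being turned.
- key_mid (a point): The middle of the key, 36 mm above the underside of its head; axes as the key. Steel head 34 (x) x 10 (y) x 12 (z) mm at the bottom, round shaft 9 mm thick, and at the top a dark wooden cross handle 56 (x) x 13 (y) x 22 (z) mm, whose middle is 25 mm above this point. Handle and head lie the same way (x). A half turn makes no difference. 0.12 kg, give or take a third.
- rest: Wooden rest, fixed: a block 90 (x) x 60 (y) x 30 (z) mm, origin under its middle; its pocket, 40 x 16 mm and 22 mm deep in the middle of the top, holds the key's head, its long side along x.
Things that resemble listed ones, but are neither listed nor needed, are in the scene too. Leave any purple or white look-alike of the key alone.

How it is judged (in metres and radians):
On the way, in this order (a step that is already met when the one before it is completed fails the run):
1. the key is lifted out of its rest (z of key_mid in the frame of rest above 0.075 m and contact force between key and rest below 0.1 N), for 0.1 s.
2. the key's head is through the slot, its long side along it, and has begun to push the plate down (value of joint plate above 0.003 m and horizontal distance between key_mid and slot below 0.013 m and z of key_mid in the frame of slot below 0.024 m and angle between the x axis of key and the x axis of press, either way round below 0.25 rad).
At the end, for the whole second after the job is handed in: the key is released and at rest, upright within 7 degrees, its head under the bridge across the slot (within 11 degrees of square) and risen into the groove, within 13 mm of the slot's nominal middle, holding the plate down by 6 to 10 mm (angle between the x axis of key and the y axis of press, either way round below 0.2 rad and angle between key's own z axis and vertical below 0.12 rad and horizontal distance between key and slot below 0.013 m and z of key in the frame of slot between -0.0205 and -0.0165 m and value of joint plate between 0.006 and 0.01 m and linear speed of key below 0.02 m/s and contact force between the fingers and key below 0.1 N); the robot touches nothing.
It fails at once if the key is forced against the press with more than 40 N (contact force between key and press above 40 N).
It fails at once if another kitchen thing is knocked over or pushed more than 25 mm (distance of any of shaker, mug, oil, bowl, canister, spoon from where it was at the start of the episode above 0.025 m).
It also fails if it takes over 61 s, if anything falls off the work surface, if the arm or the gripper's body presses on something with over 40 N, if the wrist force passes 120 N, or if a joint passes its speed limit or range.

## Robot

A 6-joint arm with a two-finger parallel gripper is mounted at the origin on the work surface. World frame = base frame: x ahead of the robot, y to its left, z up, the work surface at z = 0. Lengths are in m, angles in degrees, forces in N, time in s.
With the tool pointing down it reaches from about 0.35 to 0.875 m from the base axis. Payload 4.2 kg.
Tool frame: the origin (TCP) lies midway between the tips of the shut fingers; the grasp point (between the pads) lies 19 mm behind it; z points along the fingers, y is the line along which they close (so a half turn about z gives the same grasp; the last joint's range is limited). The gripper opens to 87 mm and grips with 3 to 60 N. Pads are 19 mm wide; open, the fingers measure 117 mm over their backs; the gripper's body (75 mm by 190 mm) begins 51 mm behind the grasp point.
Start: joints at [79.618, 22.042, 0.453, 0, -68.411, -14.817], TCP at [0.266, 0.566, 0.192] pointing down, gripper open.
Joint ranges: [-179.83, 179.83], [-69.29, 118.12], [-61.27, 80.66], [-181.25, 117.63], [-171.15, -9.14], [-177.46, 177.46]. Speed limits (degrees/s): [159.86, 159.86, 180, 180, 180, 180].

## Interface

Orientations are given as a 3x3 rotation matrix whose columns are the frame's x, y, z axes.
In Python, from station import sense, capture, camera_params, finish_job gives the robot as it stands.
- The arm moves only by the tool drive_tool, never from a script. Its argument "rows" is a list of rows, each an object of numbers: "tx", "ty", "tz": the shift along the tool's x, y, z in cm; "ax", "ay", "az": the turn, a rotation vector about the tool's x, y, z in rad; "claw": the finger opening in cm, from 0 to 8.7. In form: [{"tx": .., "ty": .., "tz": .., "ax": .., "ay": .., "az": .., "claw": ..}, ...]. A call has 1 to 10 rows; each row shifts and turns the commanded pose from where the row before left it, along the tool's axes as they then stand; what a row does not reach is not made up. A row lasts 1/12 s, in which the tool goes at most 41.7 mm and 7.16 degrees, less where a joint would pass 70% of its speed; a pose out of reach is approached as far as the arm can. A call with a gripper value outside its range is refused whole. The fingers move at their own pace and stop on an object; the grip force is fixed at half the most. Time passes only in rows, so rows that do not move let the fingers close. It gives the time, the measured TCP pose, the force, the opening and the grip force at its end, in the units of the state.
- sense(): the state, without advancing time (a new reading comes with each control period).
- capture(name): name is "scene" or "side" or "wrist"; returns (picture, depth): 420x560x3 uint8, red, green, blue; 420x560 float32, m along the optical axis (not along the pixel's ray), 0 where there is no reading.
- camera_params(name): a dict with "intrinsics" (3x3 intrinsics, pixels), "k1" (the pictures are not rectified: a ray, as slopes to the right and down, at radius r is drawn at 1 + k1 r^2 times it, then the intrinsics apply), "R" (3x3) and "t" (3): a world point X has camera coordinates R X + t; the wrist camera has in their place "tool_from_camera" (4x4, takes a point from camera to tool coordinates, whose origin is the TCP and whose axes are the flange's). Camera axes: x right, y down, z forward; pixel columns grow to the right and rows downward; lengths in m; the calibration is good to about 2 mm. A picture is of the moment at which its call begins: read the wrist's pose just before it. camera_params takes no time and is no camera call.
- finish_job(): hands the job in; it is judged then, once.
The state is a dict: "time_s": time; "joints": joint angles; "joint_velocities": joint speeds; "effort": joint torques, N m; "tcp_pos": TCP position; "ee_rot": TCP orientation; "wrist_force": force on the tool from outside, world axes, zero at the start; "moment": the same for the moment, N m; "gripper_width": opening from 0.0 (shut) to 1.0 (fully open); "gripper_force": force on a finger pad.
Only numpy, scipy, OpenCV 4.12 (cv2) and the standard library are available. Lean on these libraries where they do the work, as an engineer would, in place of code of your own. Each camera call takes 0.05 s, during which the arm holds its last target. There are 200 camera calls.

## Working session

There is one attempt and no reset: what is moved stays moved. The work goes in short steps, Python scripts to look and compute and a tool call to move; the robot and the scene stay as the last step left them, time stands still between calls to the robot, and variables do not carry over. Pictures are saved under pics/ and viewed, at most 10 in all, crops included, and the job is handed in when it is done.

Besides the shell and the picture viewer there is one more tool, called after "Emit:" as name([rows], argument=value, ...), one row to a line, values as JSON. drive_tool: Moves the arm, as the interface text tells. Its arguments: {"type":"object","properties":{"rows":{"type":"array"}},"required":["rows"]}

```bash
mkdir -p pics; ls
cat > h.py <<'E'
import numpy as np, cv2
from station import sense, capture, camera_params, finish_job
def cast(name,px,z=None,depth=None,st=None):
    p=camera_params(name);K=np.array(p["intrinsics"]);k1=p["k1"]
    px=np.atleast_2d(np.array(px,float))
    d=cv2.undistortPoints(px[:,None],K,np.array([k1,0,0,0.]))[:,0]
    d=np.c_[d,np.ones(len(d))]
    if "R" in p: R=np.array(p["R"]).T;o=-R@np.array(p["t"])
    else:
        T=np.array(p["tool_from_camera"]);W=np.array(st["ee_rot"])
        R=W@T[:3,:3];o=W@T[:3,3]+np.array(st["tcp_pos"])
    d=d@R.T
    if depth is not None: return o+d*np.reshape(depth,(-1,1))
    return o+d*((z-o[2])/d[:,2])[:,None]
E
python3 - <<'E'
from h import *
s=sense();print(s)
ims=[]
for n in("scene","side","wrist"):
    a,d=capture(n);np.savez(f"{n}0.npz",a=a,d=d);ims.append(a)
    cv2.imwrite(f"pics/{n}0.png",a[:,:,::-1])
    p=camera_params(n);print(n,p)
E
```

```text
pics
{'time_s': 0.0, 'joints': array([ 7.96175318e+01,  2.20902843e+01,  3.78332169e-01, -2.91080444e-02,
       -6.84110597e+01, -1.48187147e+01]), 'joint_velocities': array([ 0.01819788, -0.09441374, -0.01253503,  0.04173043, -0.05025956,
        0.00688176]), 'effort': array([ 5.05344560e-04, -3.90665138e+01,  1.87392211e+01,  4.21948045e+00,
        1.09145712e-02, -1.86951420e-04]), 'tcp_pos': array([0.26579996, 0.56491014, 0.19105451]), 'ee_rot': array([[ 9.04738476e-01, -4.25966624e-01, -8.51570063e-04],
       [-4.25967466e-01, -9.04736211e-01, -2.02662949e-03],
       [ 9.28302499e-05,  2.19631082e-03, -9.99997584e-01]]), 'wrist_force': array([0.58161516, 0.18499205, 0.03468462]), 'moment': array([ 0.02940475, -0.02986633, -0.00771775]), 'gripper_force': 0.0, 'gripper_width': 0.9988354175438747}
scene {'intrinsics': array([[417.7704162 ,   0.        , 282.6016176 ],
       [  0.        , 417.7704162 , 215.70167112],
       [  0.        ,   0.        ,   1.        ]]), 'k1': -0.12980375002964775, 'R': array([[-0.71979018,  0.69399145, -0.01667221],
       [ 0.53118807,  0.535
[... 394 characters left out ...]
119465,  0.64889323, -0.68976197],
       [ 0.30242898, -0.61993269, -0.7240305 ]]), 't': array([0.482976  , 0.25466252, 0.54938823])}
wrist {'intrinsics': array([[333.77037746,   0.        , 283.85791671],
       [  0.        , 333.77037746, 215.14081495],
       [  0.        ,   0.        ,   1.        ]]), 'k1': -0.07597334965204487, 'tool_from_camera': array([[-8.34866636e-04, -9.56039903e-01, -2.93235411e-01,
         8.11822706e-02],
       [ 9.99999298e-01, -1.04464691e-03,  5.58793618e-04,
        -5.46011116e-04],
       [-8.40556461e-04, -2.93234739e-01,  9.56040105e-01,
        -1.92010805e-01],
       [ 0.00000000e+00,  0.00000000e+00,  0.00000000e+00,
         1.00000000e+00]])}
```

View pics/scene0.png

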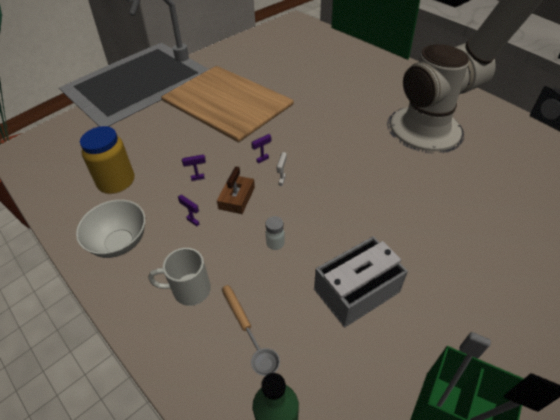

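View pics/side0.png

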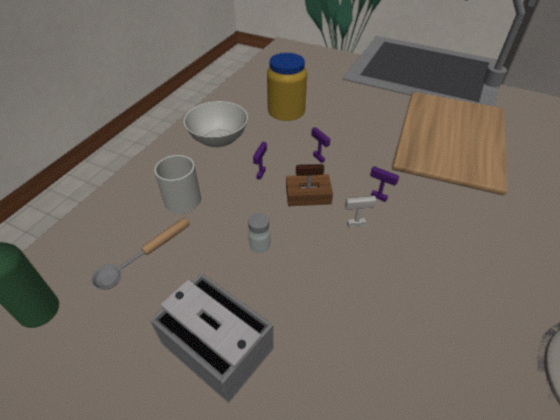

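The scene picture shows the press at about (360,278), its slot near (363,267), and the wooden rest with the dark-handled key at (236,190). In the side picture the press is at (212,330), its slot near (209,320), and the rest and key at (309,182).

What could be taken for the key (scene pixels): purple at (194,162), (261,145) and (188,207); white at (282,167); dark wooden handle in the rest at (234,178). I choose the last one.

Run:
```python
from h import *
a=np.load("scene0.npz")["a"];b=np.load("side0.npz")["a"]
c1=cv2.resize(a[150:230,200:280],(400,400),interpolation=cv2.INTER_CUBIC)
c2=cv2.resize(b[150:220,270:350],(400,350),interpolation=cv2.INTER_CUBIC)
c2=cv2.copyMakeBorder(c2,0,50,0,0,cv2.BORDER_CONSTANT)
cv2.imwrite("pics/key.png",np.hstack([c1,c2])[:,:,::-1])
def rect(P):
    r=cv2.minAreaRect((P[:,:2]*1000).astype(np.float32)); return [np.round(x,1) for x in r[:2]]+[round(r[2],1)]
for n,box in(("scene",(150,230,200,280)),("side",(150,220,270,350))):
    f=np.load(n+"0.npz");d=f["d"];r0,r1,c0,c1=box
    v,u=np.mgrid[r0:r1,c0:c1];v=v.ravel();u=u.ravel();P=cast(n,np.c_[u,v],depth=d[v,u])
    P=P[d[v,u]>0]
    for lo,hi in((.024,.034),(.065,.11)):
        Q=P[(P[:,2]>lo)&(P[:,2]<hi)];print(n,lo,len(Q),Q.mean(0).round(4) if len(Q) else 0,rect(Q) if len(Q)>5 else 0, np.percentile(Q[:,2],[5,95]).round(4) if len(Q) else 0)
for n,box in(("scene",(225,330,300,420)),("side",(265,400,140,290))):
    f=np.load(n+"0.npz");d=f["d"];a=f["a"].astype(int);r0,r1,c0,c1=box
    v,u=np.mgrid[r0:r1,c0:c1];v=v.ravel();u=u.ravel();P=cast(n,np.c_[u,v],depth=d[v,u]);C=a[v,u]
    Q=P[(P[:,2]>.03)];print(n,"press",len(Q),rect(Q))
    m=(P[:,2]>.080)&(P[:,2]<.093);Q=P[m];print(n,"bridge",len(Q),Q.mean(0).round(4),rect(Q))
    mask=((C.max(1)<60)).reshape(r1-r0,c1-c0).astype(np.uint8)
    k,l,s,ce=cv2.connectedComponentsWithStats(mask)
    for i in range(1,k):
        if s[i,4]>15: q=ce[i]+[c0,r0];print(s[i],q.round(1),cast(n,q,z=.085).round(4),cast(n,q,z=.089).round(4))
```

```text
scene 0.024 627 [ 0.5604 -0.1567  0.0297] [array([ 514.7, -188.5]), array([193.3,  61.3]), 29.9] [0.0256 0.032 ]
scene 0.065 384 [ 0.5673 -0.0911  0.0728] [array([ 516.6, -123.5]), array([294.8, 144.8]), 83.8] [0.0675 0.0812]
side 0.024 844 [ 0.5557 -0.1618  0.0285] [array([ 578.2, -201.3]), array([ 90.5, 147. ]), 30.1] [0.0257 0.0304]
side 0.065 271 [ 0.5488 -0.1582  0.0739] [array([ 515. , -151.6]), array([ 44.1, 133.5]), 73.6] [0.0662 0.0793]
scene press 4540 [array([720.1, 255.3]), array([524.8, 155. ]), 18.6]
scene bridge 1845 [0.5547 0.2009 0.0848] [array([551.3, 200.4]), array([ 54.4, 140.9]), 78.6]
[ 21  15  56  34 348] [348.2 256.4] [[0.552 0.166 0.085]] [[0.5545 0.1675 0.089 ]]
[56 38 15 10 56] [362.6 267.6] [[0.5527 0.2008 0.085 ]] [[0.5552 0.2021 0.089 ]]
[ 44  40  60  39 564] [373.3 283.7] [[0.5657 0.236  0.085 ]] [[0.5681 0.2371 0.089 ]]
[ 15  45  36  56 762] [331.4 298.6] [[0.6406 0.2035 0.085 ]] [[0.6425 0.2048 0.089 ]]
[35 55  5  4 16] [337.  281.5] [[0.6079 0.1874 0.085 ]] [[0.61   0.1889 0.089 ]]
side press 8228 [array([467.8, 243.3]), array([137.1, 349. ]), 60.7]
side bridge 3542 [0.5463 0.2006 0.0837] [array([550.8, 198.4]), array([ 53.1, 141.7]), 78.4]
[ 56  15  69  53 694] [230.8 305.7] [[0.5341 0.1683 0.085 ]] [[0.5326 0.1701 0.089 ]]
[36 27  7  6 30] [179.  294.7] [[0.6091 0.186  0.085 ]] [[0.607  0.1877 0.089 ]]
[  19   48   71   61 1020] [194.  342.9] [[0.5486 0.2359 0.085 ]] [[0.547  0.2371 0.089 ]]
[ 60  48  20  16 125] [209.6 320.4] [[0.5481 0.2002 0.085 ]] [[0.5465 0.2017 0.089 ]]
[98 76  7  7 39] [241.1 343.9] [[0.4933 0.2099 0.085 ]] [[0.4921 0.2114 0.089 ]]
```

View pics/key.png

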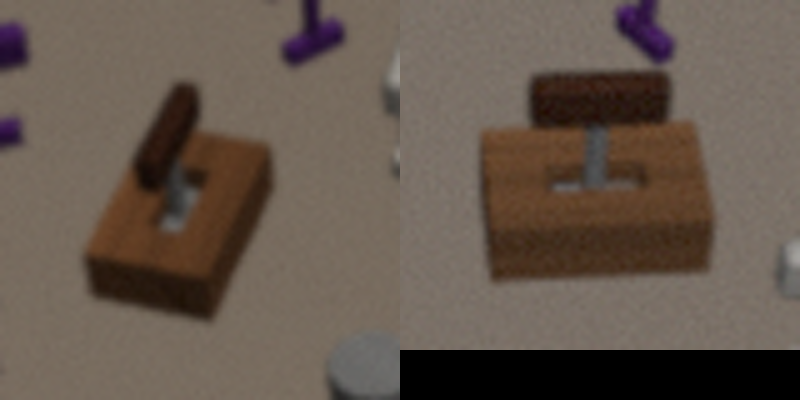

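The crop confirms it: a dark wooden handle on a steel shaft, standing in the wooden rest at about (0.555, -0.160). The slot is near (0.550, 0.200), with its axis yawed about -11.4°. I move above the key.

Emit:
drive_tool([
  {"tx": 2.85, "ty": 2.67, "tz": -0.6, "claw": 5},
  {"tx": 2.85, "ty": 2.67, "tz": -0.6, "claw": 5},
  {"tx": 2.85, "ty": 2.67, "tz": -0.6, "claw": 5},
  {"tx": 2.85, "ty": 2.67, "tz": -0.6, "claw": 5},
  {"tx": 2.85, "ty": 2.67, "tz": -0.6, "claw": 5},
  {"tx": 2.85, "ty": 2.67, "tz": -0.6, "claw": 5},
  {"tx": 2.85, "ty": 2.67, "tz": -0.6, "claw": 5},
  {"tx": 2.85, "ty": 2.67, "tz": -0.6, "claw": 5},
  {"tx": 2.85, "ty": 2.67, "tz": -0.6, "claw": 5},
  {"tx": 2.85, "ty": 2.67, "tz": -0.6, "claw": 5},
])

```text
invalid input at $.rows[0]: expected keys tx, ty, tz, ax, ay, az, claw
```

Emit:
drive_tool([
  {"tx": 2.85, "ty": 2.67, "claw": 5},
  {"tx": 2.85, "ty": 2.67, "claw": 5},
  {"tx": 2.85, "ty": 2.67, "claw": 5},
  {"tx": 2.85, "ty": 2.67, "claw": 5},
  {"tx": 2.85, "ty": 2.67, "claw": 5},
  {"tx": 2.85, "ty": 2.67, "claw": 5},
  {"tx": 2.85, "ty": 2.67, "claw": 5},
  {"tx": 2.85, "ty": 2.67, "claw": 5},
  {"tx": 2.85, "ty": 2.67, "claw": 5},
  {"tx": 2.85, "ty": 2.67, "claw": 5},
])

```text
invalid input at $.rows[0]: expected keys tx, ty, tz, ax, ay, az, claw
```

Emit:
drive_tool([
  {"az": -0.11, "claw": 5},
  {"az": -0.11, "claw": 5},
  {"az": -0.11, "claw": 5},
  {"az": -0.11, "claw": 5},
  {"az": -0.11, "claw": 5},
  {"az": -0.11, "claw": 5},
  {"az": -0.11, "claw": 5},
  {"az": -0.11, "claw": 5},
  {"claw": 5},
  {"claw": 5},
])

```text
invalid input at $.rows[0]: expected keys tx, ty, tz, ax, ay, az, claw
```

Run:
```python
from h import *
s=sense();print(s["time_s"],s["tcp_pos"],s["ee_rot"].round(3),s["joints"].round(1),s["wrist_force"].round(2))
a,d=capture("wrist");cv2.imwrite("pics/w1.png",a[:,:,::-1]);np.savez("w1.npz",a=a,d=d)
def rect(P):
    r=cv2.minAreaRect((P[:,:2]*1000).astype(np.float32)); return [np.round(x,1) for x in r[:2]]+[round(r[2],1)]
v,u=np.nonzero(d>0);P=cast("wrist",np.c_[u,v],depth=d[v,u],st=s)
near=np.hypot(P[:,0]-.55,P[:,1]+.16)<.07
for lo,hi in((.024,.034),(.06,.09)):
    Q=P[near&(P[:,2]>lo)&(P[:,2]<hi)];print(len(Q),Q.mean(0).round(4),rect(Q),np.percentile(Q[:,2],[5,50,95]).round(4))
```

```text
0.15 [0.26589543 0.56505627 0.19129702] [[ 0.905 -0.426 -0.001]
 [-0.426 -0.905 -0.002]
 [ 0.     0.002 -1.   ]] [ 79.6  22.1   0.4  -0.  -68.4 -14.8] [-0.15 -0.39 -0.46]<stdin>:9: RuntimeWarning: Mean of empty slice.
  ret = um.true_divide(
Traceback (most recent call last):
IndexError: index -1 is out of bounds for axis 0 with size 0
```

View pics/w1.png

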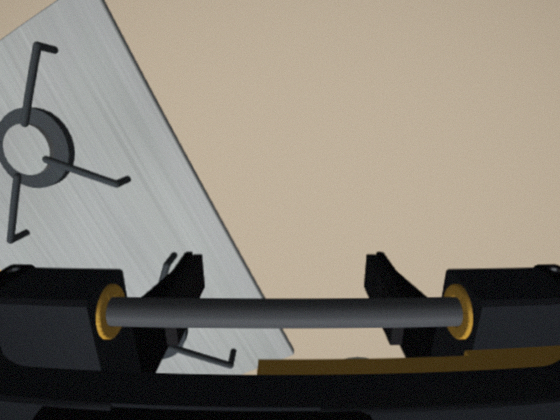

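The rows were refused because every key is required, so the arm has not moved. The wrist picture shows only a hob at upper left and the fingers at (185,300) and (380,300). I send the moves again with all the keys.

Emit:
drive_tool([
  {"tx": 2.85, "ty": 2.67, "tz": -0.6, "ax": 0, "ay": 0, "az": 0, "claw": 5},
  {"tx": 2.85, "ty": 2.67, "tz": -0.6, "ax": 0, "ay": 0, "az": 0, "claw": 5},
  {"tx": 2.85, "ty": 2.67, "tz": -0.6, "ax": 0, "ay": 0, "az": 0, "claw": 5},
  {"tx": 2.85, "ty": 2.67, "tz": -0.6, "ax": 0, "ay": 0, "az": 0, "claw": 5},
  {"tx": 2.85, "ty": 2.67, "tz": -0.6, "ax": 0, "ay": 0, "az": 0, "claw": 5},
  {"tx": 2.85, "ty": 2.67, "tz": -0.6, "ax": 0, "ay": 0, "az": 0, "claw": 5},
  {"tx": 2.85, "ty": 2.67, "tz": -0.6, "ax": 0, "ay": 0, "az": 0, "claw": 5},
  {"tx": 2.85, "ty": 2.67, "tz": -0.6, "ax": 0, "ay": 0, "az": 0, "claw": 5},
  {"tx": 2.85, "ty": 2.67, "tz": -0.6, "ax": 0, "ay": 0, "az": 0, "claw": 5},
  {"tx": 2.85, "ty": 2.67, "tz": -0.6, "ax": 0, "ay": 0, "az": 0, "claw": 5},
])

```text
time_s: 1.03
tcp_pos: [0.4103, 0.2007, 0.2526]
ee_rot: [[0.905, -0.425, 0.0], [-0.425, -0.905, 0.0], [0.0, -0.0, -1.0]]
wrist_force: [0.7, -0.7, -0.1]
gripper_width: 0.577
gripper_force: 0.0
```

Emit:
drive_tool([
  {"tx": 2.85, "ty": 2.67, "tz": 0, "ax": 0, "ay": 0, "az": 0, "claw": 5},
  {"tx": 2.85, "ty": 2.67, "tz": 0, "ax": 0, "ay": 0, "az": 0, "claw": 5},
  {"tx": 2.85, "ty": 2.67, "tz": 0, "ax": 0, "ay": 0, "az": 0, "claw": 5},
  {"tx": 2.85, "ty": 2.67, "tz": 0, "ax": 0, "ay": 0, "az": 0, "claw": 5},
  {"tx": 2.85, "ty": 2.67, "tz": 0, "ax": 0, "ay": 0, "az": 0, "claw": 5},
  {"tx": 2.85, "ty": 2.67, "tz": 0, "ax": 0, "ay": 0, "az": 0, "claw": 5},
  {"tx": 2.85, "ty": 2.67, "tz": 0, "ax": 0, "ay": 0, "az": 0, "claw": 5},
  {"tx": 2.85, "ty": 2.67, "tz": 0, "ax": 0, "ay": 0, "az": 0, "claw": 5},
  {"tx": 2.85, "ty": 2.67, "tz": 0, "ax": 0, "ay": 0, "az": 0, "claw": 5},
  {"tx": 2.85, "ty": 2.67, "tz": 0, "ax": 0, "ay": 0, "az": 0, "claw": 5},
])

```text
time_s: 1.87
tcp_pos: [0.5547, -0.1623, 0.252]
ee_rot: [[0.905, -0.426, -0.0], [-0.426, -0.905, 0.0], [-0.0, -0.0, -1.0]]
wrist_force: [0.6, 1.5, -0.2]
gripper_width: 0.578
gripper_force: 0.0
```

Emit:
drive_tool([
  {"tx": 0, "ty": 0, "tz": 0, "ax": 0, "ay": 0, "az": -0.11, "claw": 5},
  {"tx": 0, "ty": 0, "tz": 0, "ax": 0, "ay": 0, "az": -0.11, "claw": 5},
  {"tx": 0, "ty": 0, "tz": 0, "ax": 0, "ay": 0, "az": -0.11, "claw": 5},
  {"tx": 0, "ty": 0, "tz": 0, "ax": 0, "ay": 0, "az": -0.11, "claw": 5},
  {"tx": 0, "ty": 0, "tz": 0, "ax": 0, "ay": 0, "az": -0.11, "claw": 5},
  {"tx": 0, "ty": 0, "tz": 0, "ax": 0, "ay": 0, "az": -0.11, "claw": 5},
  {"tx": 0, "ty": 0, "tz": 0, "ax": 0, "ay": 0, "az": -0.11, "claw": 5},
  {"tx": 0, "ty": 0, "tz": 0, "ax": 0, "ay": 0, "az": -0.11, "claw": 5},
  {"tx": 0, "ty": 0, "tz": 0, "ax": 0, "ay": 0, "az": 0, "claw": 5},
  {"tx": 0, "ty": 0, "tz": 0, "ax": 0, "ay": 0, "az": 0, "claw": 5},
])

```text
time_s: 2.7
tcp_pos: [0.5543, -0.1603, 0.252]
ee_rot: [[0.906, 0.424, -0.0], [0.424, -0.906, 0.0], [-0.0, -0.0, -1.0]]
wrist_force: [-0.4, 0.8, -0.6]
gripper_width: 0.576
gripper_force: 0.0
```

Run:
```python
from h import *
s=sense();print(s["time_s"],s["tcp_pos"],s["ee_rot"].round(3),s["joints"].round(1),s["wrist_force"].round(2))
a,d=capture("wrist");cv2.imwrite("pics/w2.png",a[:,:,::-1]);np.savez("w2.npz",a=a,d=d)
def rect(P):
    r=cv2.minAreaRect((P[:,:2]*1000).astype(np.float32)); return [np.round(x,1) for x in r[:2]]+[round(r[2],1)]
v,u=np.nonzero(d>0);P=cast("wrist",np.c_[u,v],depth=d[v,u],st=s)
near=np.hypot(P[:,0]-.55,P[:,1]+.16)<.07
for lo,hi in((.024,.034),(.06,.09)):
    Q=P[near&(P[:,2]>lo)&(P[:,2]<hi)]
    if len(Q)>5:print(len(Q),Q.mean(0).round(4),rect(Q),np.percentile(Q[:,2],[5,50,95]).round(4))
```

```text
2.7 [ 0.55434573 -0.16030683  0.25196601] [[ 0.906  0.424 -0.   ]
 [ 0.424 -0.906  0.   ]
 [-0.    -0.    -1.   ]] [-1.000e-01  1.530e+01 -7.000e-01 -0.000e+00 -7.400e+01  1.151e+02] [-0.44  0.77 -0.61]
2778 [ 0.559  -0.163   0.0295] [array([ 555.9, -164.7]), array([90.7, 60.1]), 29.8] [0.0282 0.0296 0.0308]
563 [ 0.5584 -0.164   0.0785] [array([ 556.7, -165. ]), array([56.2, 12.9]), 29.2] [0.0756 0.079  0.0805]
```

View pics/w2.png

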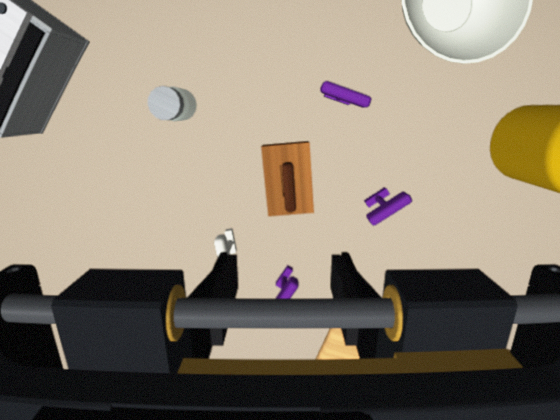

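The wrist picture shows the key's handle at (289,187) in the rest (rectangles 90.7x60 and 56x13 mm match the given sizes). The white and purple look-alikes are clear at (226,242), (287,284), (388,206) and (346,95). The handle's centre is (0.5567, -0.165), yaw 29.3°, top about 0.080.

Emit:
drive_tool([
  {"tx": 0, "ty": 0, "tz": 0, "ax": 0, "ay": 0, "az": -0.077, "claw": 5},
  {"tx": 0, "ty": 0.5, "tz": 2, "ax": 0, "ay": 0, "az": 0, "claw": 5},
  {"tx": 0, "ty": 0, "tz": 2.5, "ax": 0, "ay": 0, "az": 0, "claw": 5},
  {"tx": 0, "ty": 0, "tz": 2.5, "ax": 0, "ay": 0, "az": 0, "claw": 5},
  {"tx": 0, "ty": 0, "tz": 2.5, "ax": 0, "ay": 0, "az": 0, "claw": 5},
  {"tx": 0, "ty": 0, "tz": 2.5, "ax": 0, "ay": 0, "az": 0, "claw": 5},
  {"tx": 0, "ty": 0, "tz": 2.5, "ax": 0, "ay": 0, "az": 0, "claw": 5},
  {"tx": 0, "ty": 0, "tz": 2.5, "ax": 0, "ay": 0, "az": 0, "claw": 5},
  {"tx": 0, "ty": 0, "tz": 2, "ax": 0, "ay": 0, "az": 0, "claw": 5},
  {"tx": 0, "ty": 0, "tz": 1.1, "ax": 0, "ay": 0, "az": 0, "claw": 5},
])

```text
time_s: 3.58
tcp_pos: [0.5552, -0.1645, 0.0484]
ee_rot: [[0.87, 0.492, -0.004], [0.492, -0.87, 0.001], [-0.004, -0.003, -1.0]]
wrist_force: [-0.2, -0.5, -0.2]
gripper_width: 0.575
gripper_force: 0.0
```

Emit:
drive_tool([
  {"tx": 0, "ty": 0, "tz": 0, "ax": 0, "ay": 0, "az": 0, "claw": 5},
  {"tx": 0, "ty": 0, "tz": 0, "ax": 0, "ay": 0, "az": 0, "claw": 3},
  {"tx": 0, "ty": 0, "tz": 0, "ax": 0, "ay": 0, "az": 0, "claw": 2},
  {"tx": 0, "ty": 0, "tz": 0, "ax": 0, "ay": 0, "az": 0, "claw": 1.5},
  {"tx": 0, "ty": 0, "tz": 0, "ax": 0, "ay": 0, "az": 0, "claw": 1},
  {"tx": 0, "ty": 0, "tz": 0, "ax": 0, "ay": 0, "az": 0, "claw": 0.5},
  {"tx": 0, "ty": 0, "tz": 0, "ax": 0, "ay": 0, "az": 0, "claw": 0.5},
  {"tx": 0, "ty": 0, "tz": 0, "ax": 0, "ay": 0, "az": 0, "claw": 0.5},
])

```text
time_s: 4.25
tcp_pos: [0.5571, -0.1647, 0.0515]
ee_rot: [[0.869, 0.494, 0.001], [0.494, -0.869, -0.0], [0.001, 0.0, -1.0]]
wrist_force: [-0.1, -0.1, 0.0]
gripper_width: 0.136
gripper_force: 0.0
```

Emit:
drive_tool([
  {"tx": 0, "ty": 0, "tz": 0, "ax": 0, "ay": 0, "az": 0, "claw": 0},
  {"tx": 0, "ty": 0, "tz": 0, "ax": 0, "ay": 0, "az": 0, "claw": 0},
  {"tx": 0, "ty": 0, "tz": 0, "ax": 0, "ay": 0, "az": 0, "claw": 0},
  {"tx": 0, "ty": 0, "tz": 0, "ax": 0, "ay": 0, "az": 0, "claw": 0},
])

```text
time_s: 4.58
tcp_pos: [0.5569, -0.1647, 0.0511]
ee_rot: [[0.869, 0.494, -0.0], [0.494, -0.869, -0.0], [-0.0, -0.0, -1.0]]
wrist_force: [-0.1, 1.0, 0.0]
gripper_width: 0.007
gripper_force: 0.0
```

Run:
```python
from h import *
a,d=capture("side");b,e=capture("scene")
c=np.hstack([cv2.resize(a[90:240,240:390],(400,400)),cv2.resize(b[90:240,160:310],(400,400))])
cv2.imwrite("pics/g1.png",c[:,:,::-1]);print(sense()["joints"].round(1))
```

```text
[ -0.5  25.7 -16.3   0.  -48.1 120.1]
```

View pics/g1.png

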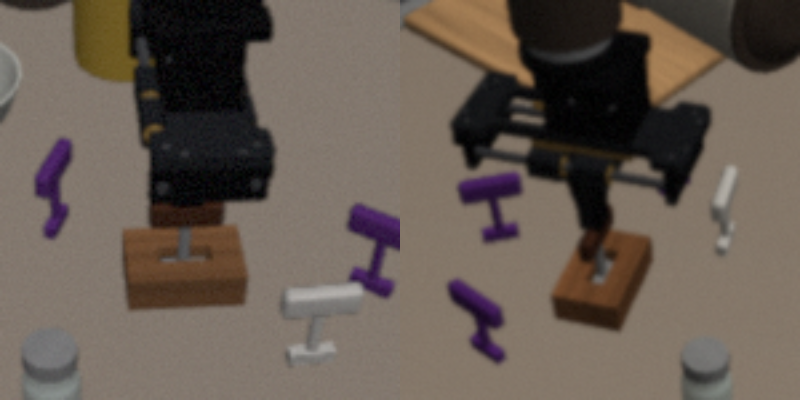

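The crops show the key still upright in its rest with its handle beside the shut fingers (side crop (185,213), scene crop (597,232)), so the grasp missed. I check the handle's position from three views.

Run:
```python
from h import *
print(cast("side",(310,169.6),z=.069),cast("scene",(233.4,177.4),z=.069))
s=sense();a,d=capture("wrist");cv2.imwrite("pics/w3.png",a[:,:,::-1])
print(s["tcp_pos"],s["gripper_width"])
v,u=np.nonzero(d>0);P=cast("wrist",np.c_[u,v],depth=d[v,u],st=s);C=a[v,u].astype(int)
near=np.hypot(P[:,0]-.55,P[:,1]+.16)<.08
for lo,hi in((.024,.034),(.06,.09)):
    m=near&(P[:,2]>lo)&(P[:,2]<hi)&(C[:,0]>C[:,2]*1.4)
    Q=P[m]
    if len(Q)>5:print(len(Q),Q.mean(0).round(4),cv2.minAreaRect((Q[:,:2]*1000).astype(np.float32)),u[m].mean(),v[m].mean())
```

```text
[[ 0.55657604 -0.16428463  0.069     ]] [[ 0.55875446 -0.16223346  0.069     ]]
[ 0.55691392 -0.16470568  0.05109973] 0.0026881877909376685
6979 [ 0.5706 -0.1563  0.0295] ((565.387939453125, -159.3759307861328), (69.1187515258789, 60.22629165649414), 29.800235748291016) 283.065482160768 214.11090414099442
1059 [ 0.5737 -0.1553  0.0778] ((572.7238159179688, -155.05892944335938), (19.3319091796875, 18.196086883544922), 32.30912780761719) 284.2020774315392 235.92728989612843
```

View pics/w3.png

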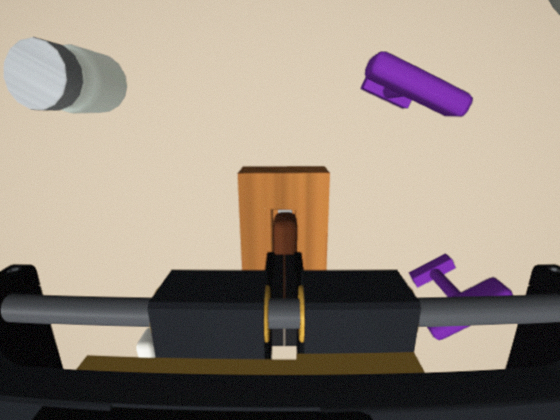

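The wrist picture shows the handle's end at (285,235), directly in front of the fingers, which look shut at (285,270). I check where the tips really are in depth.

Run:
```python
from h import *
s=sense();a,d=capture("wrist")
p=camera_params("wrist");T=np.linalg.inv(p["tool_from_camera"])
def proj(q):
    c=T@np.r_[q,1];return cv2.projectPoints(c[None,:3],np.zeros(3),np.zeros(3),p["intrinsics"],np.array([p["k1"],0,0,0.]))[0].ravel().round(1),c[2].round(3)
for q in([0,0,0],[0,0,-.019],[.0095,0,0],[.0095,0,-.03],[0,0,.03]):print(q,proj(q))
for u in(260,275,285,295):
  print(u,[(v,cast("wrist",(u,v),depth=d[v,u],st=s)[0].round(3).tolist() if d[v,u] else 0,a[v,u].tolist()) for v in(225,245,256,262,270,290)])
print(s["gripper_width"],s["gripper_force"],s["wrist_force"])
```

```text
[0, 0, 0] (array([283.9, 249.6]), np.float64(0.207))
[0, 0, -0.019] (array([283.9, 262.7]), np.float64(0.189))
[0.0095, 0, 0] (array([283.9, 235.3]), np.float64(0.205))
[0.0095, 0, -0.03] (array([283.9, 255.3]), np.float64(0.176))
[0, 0, 0.03] (array([283.9, 233. ]), np.float64(0.236))
260 [(225, [0.557, -0.146, 0.029], [188, 125, 67]), (245, [0.544, -0.153, 0.029], [186, 122, 62]), (256, [0.537, -0.157, 0.03], [188, 125, 65]), (262, [0.533, -0.159, 0.03], [186, 121, 60]), (270, [0.587, -0.14, 0.156], [83, 54, 34]), (290, [0.587, -0.14, 0.168], [13, 16, 17])]
275 [(225, [0.577, -0.148, 0.078], [87, 48, 27]), (245, [0.567, -0.153, 0.079], [98, 56, 33]), (256, [0.563, -0.156, 0.082], [11, 13, 11]), (262, [0.563, -0.156, 0.09], [18, 16, 17]), (270, [0.563, -0.156, 0.099], [15, 14, 13]), (290, [0.564, -0.156, 0.119], [16, 14, 15])]
285 [(225, [0.58, -0.152, 0.079], [78, 43, 24]), (245, [0.57, -0.158, 0.08], [87, 47, 26]), (256, [0.566, -0.16, 0.082], [36, 21, 20]), (262, [0.566, -0.16, 0.091], [32, 21, 12]), (270, [0.566, -0.16, 0.099], [32, 21, 16]), (290, [0.567, -0.16, 0.12], [29, 22, 14])]
295 [(225, [0.581, -0.158, 0.076], [50, 27, 18]), (245, [0.572, -0.163, 0.077], [55, 28, 17]), (256, [0.569, -0.164, 0.086], [15, 14, 11]), (262, [0.569, -0.164, 0.093], [16, 12, 15]), (270, [0.57, -0.163, 0.103], [11, 14, 10]), (290, [0.568, -0.164, 0.119], [9, 10, 9])]
0.005053401337418564 0.0 [-1.01358105  0.553376   -0.61454731]
```

Run:
```python
from h import *
f=np.load("w2.npz");a=f["a"];d=f["d"];p=camera_params("wrist");T=np.array(p["tool_from_camera"])
v,u=np.nonzero((d>0)&(d<.25))
x=cv2.undistortPoints(np.c_[u,v].astype(float)[:,None],p["intrinsics"],np.array([p["k1"],0,0,0.]))[:,0]
z=d[v,u];Q=np.c_[x[:,0]*z,x[:,1]*z,z]@T[:3,:3].T+T[:3,3]
for sgn in(-1,1):
    m=(sgn*Q[:,1]>0)&(abs(Q[:,1])<.06)
    i=np.argsort(-Q[m,2])[:8];print(np.c_[Q[m][i].round(4),u[m][i],v[m][i]])
print(np.percentile(Q[:,2],[90,99,100]),z.min(),z.max())
```

```text
[[ 9.20e-03 -2.55e-02 -2.91e-02  2.36e+02  2.55e+02]
 [ 1.10e-02 -3.18e-02 -2.91e-02  2.24e+02  2.52e+02]
 [-2.60e-03 -2.49e-02 -2.91e-02  2.38e+02  2.75e+02]
 [ 9.50e-03 -2.81e-02 -2.96e-02  2.31e+02  2.55e+02]
 [ 1.12e-02 -3.22e-02 -2.97e-02  2.23e+02  2.52e+02]
 [-2.80e-03 -2.49e-02 -2.98e-02  2.38e+02  2.76e+02]
 [-1.60e-03 -2.48e-02 -2.98e-02  2.38e+02  2.74e+02]
 [ 9.60e-03 -2.59e-02 -2.98e-02  2.35e+02  2.55e+02]]
[[ 1.11e-02  3.07e-02 -2.96e-02  3.42e+02  2.52e+02]
 [ 1.12e-02  3.12e-02 -2.98e-02  3.43e+02  2.52e+02]
 [ 1.08e-02  3.01e-02 -3.01e-02  3.41e+02  2.53e+02]
 [-2.10e-03  2.48e-02 -3.01e-02  3.30e+02  2.75e+02]
 [-3.30e-03  2.49e-02 -3.01e-02  3.30e+02  2.77e+02]
 [ 9.60e-03  2.54e-02 -3.01e-02  3.32e+02  2.55e+02]
 [ 1.13e-02  3.22e-02 -3.01e-02  3.45e+02  2.52e+02]
 [-1.50e-03  2.48e-02 -3.01e-02  3.30e+02  2.74e+02]]
[-0.10625201 -0.0449946  -0.02905794] 0.0594638 0.18049483
```

Emit:
drive_tool([
  {"tx": 0, "ty": 0, "tz": 0, "ax": 0, "ay": 0, "az": 0, "claw": 4},
  {"tx": 0, "ty": 0, "tz": 0, "ax": 0, "ay": 0, "az": 0, "claw": 4},
  {"tx": 0, "ty": 0, "tz": 0, "ax": 0, "ay": 0, "az": 0, "claw": 4},
  {"tx": 0, "ty": 0, "tz": 0, "ax": 0, "ay": 0, "az": 0, "claw": 4},
])

```text
time_s: 5.12
tcp_pos: [0.5569, -0.1647, 0.0511]
ee_rot: [[0.869, 0.494, -0.0], [0.494, -0.869, 0.0], [-0.0, -0.0, -1.0]]
wrist_force: [0.0, -0.5, 0.4]
gripper_width: 0.226
gripper_force: 0.0
```

The visible finger tips end 29–30 mm short of the reported TCP, in both the open and the shut view. The same camera chain puts the rest's top at the correct 0.030, so the fingers shut just above the handle. I open wider and go 30 mm lower in small steps, watching the force.

Emit:
drive_tool([
  {"tx": 0, "ty": 0, "tz": 0, "ax": 0, "ay": 0, "az": 0, "claw": 4.5},
  {"tx": 0, "ty": 0, "tz": 0, "ax": 0, "ay": 0, "az": 0, "claw": 4.5},
  {"tx": 0, "ty": 0, "tz": 0, "ax": 0, "ay": 0, "az": 0, "claw": 4.5},
  {"tx": 0, "ty": 0, "tz": 0, "ax": 0, "ay": 0, "az": 0, "claw": 4.5},
  {"tx": 0, "ty": 0, "tz": 0.5, "ax": 0, "ay": 0, "az": 0, "claw": 4.5},
  {"tx": 0, "ty": 0, "tz": 0.5, "ax": 0, "ay": 0, "az": 0, "claw": 4.5},
  {"tx": 0, "ty": 0, "tz": 0, "ax": 0, "ay": 0, "az": 0, "claw": 4.5},
])

```text
time_s: 5.7
tcp_pos: [0.5558, -0.1646, 0.0397]
ee_rot: [[0.869, 0.494, -0.003], [0.494, -0.869, 0.0], [-0.002, -0.002, -1.0]]
wrist_force: [-0.7, -0.3, 0.2]
gripper_width: 0.516
gripper_force: 0.0
```

Emit:
drive_tool([
  {"tx": 0, "ty": 0, "tz": 0.3, "ax": 0, "ay": 0, "az": 0, "claw": 4.5},
  {"tx": 0, "ty": 0, "tz": 0.3, "ax": 0, "ay": 0, "az": 0, "claw": 4.5},
  {"tx": 0, "ty": 0, "tz": 0.2, "ax": 0, "ay": 0, "az": 0, "claw": 4.5},
  {"tx": 0, "ty": 0, "tz": 0, "ax": 0, "ay": 0, "az": 0, "claw": 4.5},
])

```text
time_s: 6.03
tcp_pos: [0.5565, -0.1647, 0.0325]
ee_rot: [[0.869, 0.494, -0.001], [0.494, -0.869, 0.0], [-0.001, -0.001, -1.0]]
wrist_force: [0.3, -0.1, 0.1]
gripper_width: 0.518
gripper_force: 0.0
```

Emit:
drive_tool([
  {"tx": 0, "ty": 0, "tz": 0.2, "ax": 0, "ay": 0, "az": 0, "claw": 4.5},
  {"tx": 0, "ty": 0, "tz": 0.2, "ax": 0, "ay": 0, "az": 0, "claw": 4.5},
  {"tx": 0, "ty": 0, "tz": 0, "ax": 0, "ay": 0, "az": 0, "claw": 4.5},
])

```text
time_s: 6.28
tcp_pos: [0.5567, -0.1647, 0.0288]
ee_rot: [[0.869, 0.494, -0.001], [0.494, -0.869, 0.0], [-0.001, -0.0, -1.0]]
wrist_force: [-0.0, 0.0, 0.5]
gripper_width: 0.517
gripper_force: 0.0
```

Run:
```python
from h import *
s=sense();a,d=capture("wrist");print(s["wrist_force"],s["tcp_pos"])
v,u=np.mgrid[200:300,225:340];v=v.ravel();u=u.ravel();k=d[v,u]>0;u=u[k];v=v[k]
P=cast("wrist",np.c_[u,v],depth=d[v,u],st=s);C=a[v,u].astype(int)
F=P[(C.max(1)<30)];print("finger low z",np.sort(F[F[:,2]<.2][:,2])[[5,30,100]].round(4))
m=(C[:,0]>1.4*C[:,2])&(P[:,2]>.07)&(P[:,2]<.09);Q=P[m]-s["tcp_pos"];Q=Q@s["ee_rot"];print("handle in tool mm",Q.mean(0)*1000,cv2.minAreaRect((Q[:,:2]*1000).astype(np.float32)))
```

```text
[-0.04752642  0.00258685  0.51060119] [ 0.55665555 -0.16467572  0.02875393]
finger low z [0.0602 0.0616 0.0644]
handle in tool mm [ 13.37158124   0.18567435 -49.5136601 ] ((10.13119888305664, -0.6009445190429688), (55.69862747192383, 36.41069793701172), 89.02193450927734)
```

No contact with the reported TCP at 0.0288, which is below the rest's top, and the tips are seen at about 0.059. That confirms the offset. I go 8 mm further down and close.

Emit:
drive_tool([
  {"tx": 0, "ty": 0, "tz": 0.4, "ax": 0, "ay": 0, "az": 0, "claw": 4.5},
  {"tx": 0, "ty": 0, "tz": 0.4, "ax": 0, "ay": 0, "az": 0, "claw": 4.5},
  {"tx": 0, "ty": 0, "tz": 0, "ax": 0, "ay": 0, "az": 0, "claw": 3},
  {"tx": 0, "ty": 0, "tz": 0, "ax": 0, "ay": 0, "az": 0, "claw": 2},
  {"tx": 0, "ty": 0, "tz": 0, "ax": 0, "ay": 0, "az": 0, "claw": 1.5},
  {"tx": 0, "ty": 0, "tz": 0, "ax": 0, "ay": 0, "az": 0, "claw": 1},
  {"tx": 0, "ty": 0, "tz": 0, "ax": 0, "ay": 0, "az": 0, "claw": 0.5},
  {"tx": 0, "ty": 0, "tz": 0, "ax": 0, "ay": 0, "az": 0, "claw": 0.5},
  {"tx": 0, "ty": 0, "tz": 0, "ax": 0, "ay": 0, "az": 0, "claw": 0.5},
  {"tx": 0, "ty": 0, "tz": 0, "ax": 0, "ay": 0, "az": 0, "claw": 0.5},
])

```text
time_s: 7.17
tcp_pos: [0.5571, -0.1647, 0.0213]
ee_rot: [[0.869, 0.494, 0.0], [0.494, -0.869, -0.0], [0.0, 0.0, -1.0]]
wrist_force: [0.1, 0.4, 0.3]
gripper_width: 0.145
gripper_force: 30.0
```

Gripped: 12.6 mm opening, 30 N. I lift straight up.

Emit:
drive_tool([
  {"tx": 0, "ty": 0, "tz": -0.5, "ax": 0, "ay": 0, "az": 0, "claw": 0},
  {"tx": 0, "ty": 0, "tz": -1, "ax": 0, "ay": 0, "az": 0, "claw": 0},
  {"tx": 0, "ty": 0, "tz": -1.5, "ax": 0, "ay": 0, "az": 0, "claw": 0},
  {"tx": 0, "ty": 0, "tz": -2, "ax": 0, "ay": 0, "az": 0, "claw": 0},
  {"tx": 0, "ty": 0, "tz": -2, "ax": 0, "ay": 0, "az": 0, "claw": 0},
  {"tx": 0, "ty": 0, "tz": -2, "ax": 0, "ay": 0, "az": 0, "claw": 0},
  {"tx": 0, "ty": 0, "tz": -2, "ax": 0, "ay": 0, "az": 0, "claw": 0},
  {"tx": 0, "ty": 0, "tz": -2, "ax": 0, "ay": 0, "az": 0, "claw": 0},
  {"tx": 0, "ty": 0, "tz": -2, "ax": 0, "ay": 0, "az": 0, "claw": 0},
  {"tx": 0, "ty": 0, "tz": 0, "ax": 0, "ay": 0, "az": 0, "claw": 0},
])

```text
time_s: 8.0
tcp_pos: [0.5597, -0.1653, 0.1769]
ee_rot: [[0.869, 0.495, 0.01], [0.495, -0.869, -0.002], [0.008, 0.007, -1.0]]
wrist_force: [2.2, -0.3, -0.6]
gripper_width: 0.147
gripper_force: 30.0
```

Emit:
drive_tool([
  {"tx": 0.45, "ty": -1.3, "tz": 0, "ax": 0, "ay": 0, "az": 0, "claw": 0},
  {"tx": 0.9, "ty": -2.6, "tz": 0, "ax": 0, "ay": 0, "az": 0, "claw": 0},
  {"tx": 0.9, "ty": -2.6, "tz": 0, "ax": 0, "ay": 0, "az": 0, "claw": 0},
  {"tx": 0.9, "ty": -2.6, "tz": 0, "ax": 0, "ay": 0, "az": 0, "claw": 0},
  {"tx": 0.9, "ty": -2.6, "tz": 0, "ax": 0, "ay": 0, "az": 0, "claw": 0},
  {"tx": 0.9, "ty": -2.6, "tz": 0, "ax": 0, "ay": 0, "az": 0, "claw": 0},
  {"tx": 0.9, "ty": -2.6, "tz": 0, "ax": 0, "ay": 0, "az": 0, "claw": 0},
  {"tx": 0.9, "ty": -2.6, "tz": 0, "ax": 0, "ay": 0, "az": 0, "claw": 0},
  {"tx": 0.9, "ty": -2.6, "tz": 0, "ax": 0, "ay": 0, "az": 0, "claw": 0},
  {"tx": 0.9, "ty": -2.6, "tz": 0, "ax": 0, "ay": 0, "az": 0, "claw": 0},
])

```text
time_s: 8.83
tcp_pos: [0.5074, 0.0937, 0.1702]
ee_rot: [[0.869, 0.495, -0.002], [0.495, -0.869, -0.0], [-0.002, -0.001, -1.0]]
wrist_force: [0.2, 0.2, -1.7]
gripper_width: 0.147
gripper_force: 30.0
```

Emit:
drive_tool([
  {"tx": 0.9, "ty": -2.6, "tz": 0, "ax": 0, "ay": 0, "az": 0, "claw": 0},
  {"tx": 0.9, "ty": -2.6, "tz": 0, "ax": 0, "ay": 0, "az": 0, "claw": 0},
  {"tx": 0.9, "ty": -2.6, "tz": 0, "ax": 0, "ay": 0, "az": 0, "claw": 0},
  {"tx": 0.9, "ty": -2.6, "tz": 0, "ax": 0, "ay": 0, "az": 0, "claw": 0},
  {"tx": 0.45, "ty": -1.3, "tz": 0, "ax": 0, "ay": 0, "az": 0, "claw": 0},
])

```text
time_s: 9.25
tcp_pos: [0.4849, 0.2164, 0.1702]
ee_rot: [[0.868, 0.496, -0.001], [0.496, -0.868, -0.0], [-0.001, -0.0, -1.0]]
wrist_force: [1.2, -0.4, -1.2]
gripper_width: 0.145
gripper_force: 30.0
```

Emit:
drive_tool([
  {"tx": 0, "ty": 0, "tz": 0, "ax": 0, "ay": 0, "az": 0.09, "claw": 0},
  {"tx": 0, "ty": 0, "tz": 0, "ax": 0, "ay": 0, "az": 0.09, "claw": 0},
  {"tx": 0, "ty": 0, "tz": 0, "ax": 0, "ay": 0, "az": 0.09, "claw": 0},
  {"tx": 0, "ty": 0, "tz": 0, "ax": 0, "ay": 0, "az": 0.09, "claw": 0},
  {"tx": 0, "ty": 0, "tz": 0, "ax": 0, "ay": 0, "az": 0.09, "claw": 0},
  {"tx": 0, "ty": 0, "tz": 0, "ax": 0, "ay": 0, "az": 0.09, "claw": 0},
  {"tx": 0, "ty": 0, "tz": 0, "ax": 0, "ay": 0, "az": 0.09, "claw": 0},
  {"tx": 0, "ty": 0, "tz": 0, "ax": 0, "ay": 0, "az": 0.09, "claw": 0},
  {"tx": 0, "ty": 0, "tz": 0, "ax": 0, "ay": 0, "az": 0, "claw": 0},
  {"tx": 0, "ty": 0, "tz": 0, "ax": 0, "ay": 0, "az": 0, "claw": 0},
])

```text
time_s: 10.08
tcp_pos: [0.4858, 0.2137, 0.1706]
ee_rot: [[0.98, -0.199, -0.001], [-0.199, -0.98, -0.001], [-0.001, 0.001, -1.0]]
wrist_force: [0.8, -0.6, -1.1]
gripper_width: 0.146
gripper_force: 30.0
```

Run:
```python
from h import *
s=sense();a,d=capture("wrist");cv2.imwrite("pics/w4.png",a[:,:,::-1]);np.savez("w4.npz",a=a,d=d)
print(s["time_s"],s["tcp_pos"],s["ee_rot"].round(4),s["joints"].round(1),s["wrist_force"].round(2),s["gripper_width"])
v,u=np.nonzero(d>0);P=cast("wrist",np.c_[u,v],depth=d[v,u],st=s)
m=(P[:,2]>.081)&(P[:,2]<.0875)&(d[v,u]>.2);print("bridge",cv2.minAreaRect((P[m][:,:2]*1000).astype(np.float32)),np.median(P[m][:,2]),u[m].mean(),v[m].mean())
h=(abs(P[:,0]-.55)<.03)&(abs(P[:,1]-.2)<.02)&(P[:,2]<.081);print("slot px",h.sum(),u[h].mean(),v[h].mean())
```

```text
10.0833 [0.48581204 0.2136839  0.17055596] [[ 9.799e-01 -1.993e-01 -1.300e-03]
 [-1.993e-01 -9.799e-01 -8.000e-04]
 [-1.100e-03  1.000e-03 -1.000e+00]] [ 41.3  13.9 -14.6  -0.  -61.6  37.3] [ 0.77 -0.61 -1.08] 0.14552652843484037
bridge ((573.5942993164062, 310.6446533203125), (281.2290344238281, 140.32870483398438), 77.9115982055664) 0.08450064112548 272.1964302401645 124.93626763853845
slot px 720 285.9277777777778 132.37777777777777
```

View pics/w4.png

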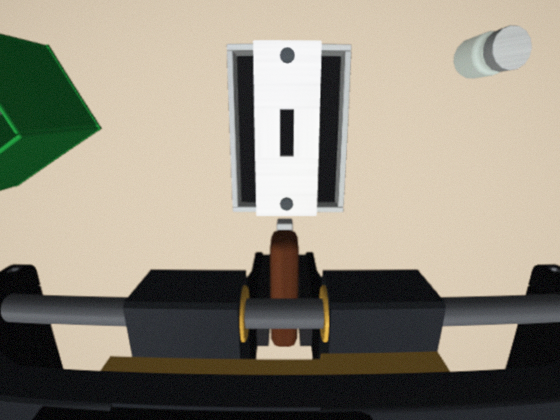

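The picture shows the slot at about (287,132), between screws at (287,55) and (286,204). The held key's handle is at (285,285) and its head shows at (285,225), well in line.

Run:
```python
from h import *
s=dict(tcp_pos=[0.48581204,0.2136839,0.17055596],ee_rot=np.array([[.9799,-.1993,-.0013],[-.1993,-.9799,-.0008],[-.0011,.001,-1]]))
f=np.load("w4.npz");a=f["a"].astype(int);d=f["d"]
sub=(a.max(2)<110).astype(np.uint8)
def comp(r0,r1,c0,c1,z):
    c=max(cv2.findContours(sub[r0:r1,c0:c1].copy(),cv2.RETR_EXTERNAL,cv2.CHAIN_APPROX_NONE)[0],key=cv2.contourArea)[:,0]+[c0,r0]
    W=cast("wrist",c,z=z,st=s);r=cv2.minAreaRect((W[:,:2]*1000).astype(np.float32));print(c.min(0),c.max(0),r)
    return np.array(r[0])/1000
sl=comp(95,175,268,306,.085);s1=comp(46,64,275,300,.089);s2=comp(196,211,277,297,.089)
ang=np.arctan2(*(s1-s2)[::-1]);print("screw yaw",np.degrees(ang),np.linalg.norm(s1-s2),"mid",(s1+s2)/2)
R=s["ee_rot"];dl=np.r_[sl,0]-np.r_[s["tcp_pos"][:2],0];print("slot in tool cm",(R.T@dl)*100,"tool yaw",np.degrees(np.arctan2(R[1,0],R[0,0])))
# bottom rows: visible key in tool frame (handle, head)
v,u=np.mgrid[214:345,265:305];v=v.ravel();u=u.ravel();P=(cast("wrist",np.c_[u,v],depth=d[v,u],st=s)-s["tcp_pos"])@R
C=a[v,u];h=(C[:,0]>1.5*C[:,2])&(P[:,2]>-.07)&(P[:,2]<-.03)
print("handle",P[h].mean(0)*1000,cv2.minAreaRect((P[h][:,:2]*1000).astype(np.float32)))
k=(P[:,2]>-.01)&(P[:,2]<.016);print("head",k.sum(),P[k].mean(0)*1000,P[k].min(0)*1000,P[k].max(0)*1000)
```

```text
[280 110] [293 155] ((550.0263671875, 198.61672973632812), (10.480093002319336, 35.896270751953125), 78.2860107421875)
[281  48] [293  62] ((607.2575073242188, 186.65113830566406), (9.115208625793457, 10.034683227539062), 78.51326751708984)
[281 198] [291 209] ((492.8855285644531, 210.58514404296875), (8.500836372375488, 9.663029670715332), 78.43104553222656)
screw yaw -11.819417213334605 0.11684941658415597 mid [0.55007152 0.19861814]
slot in tool cm [ 6.59265062  0.19664047 -0.00714249] tool yaw -11.496467850883104
handle [  9.71335856  -0.47169425 -56.0922891 ] ((0.9643001556396484, 0.7999362945556641), (17.94510269165039, 54.13050079345703), 85.50263977050781)
head 181 [15.26421898 -0.3161809   3.9616575 ] [12.01426557 -5.23221475  0.50914595] [16.80796673  4.69511968 12.04805487]
```

Emit:
drive_tool([
  {"tx": 1.1, "ty": 0.1, "tz": 0, "ax": 0, "ay": 0, "az": 0.005, "claw": 0},
  {"tx": 1.1, "ty": 0.12, "tz": 0, "ax": 0, "ay": 0, "az": 0, "claw": 0},
  {"tx": 1.1, "ty": 0, "tz": 0, "ax": 0, "ay": 0, "az": 0, "claw": 0},
  {"tx": 1.1, "ty": 0, "tz": 0, "ax": 0, "ay": 0, "az": 0, "claw": 0},
  {"tx": 1.1, "ty": 0, "tz": 0, "ax": 0, "ay": 0, "az": 0, "claw": 0},
  {"tx": 1.1, "ty": 0, "tz": 0, "ax": 0, "ay": 0, "az": 0, "claw": 0},
  {"tx": 0, "ty": 0, "tz": 2, "ax": 0, "ay": 0, "az": 0, "claw": 0},
  {"tx": 0, "ty": 0, "tz": 2, "ax": 0, "ay": 0, "az": 0, "claw": 0},
  {"tx": 0, "ty": 0, "tz": 1.7, "ax": 0, "ay": 0, "az": 0, "claw": 0},
  {"tx": 0, "ty": 0, "tz": 1, "ax": 0, "ay": 0, "az": 0, "claw": 0},
])

```text
time_s: 10.97
tcp_pos: [0.5502, 0.1974, 0.1017]
ee_rot: [[0.978, -0.207, -0.003], [-0.207, -0.978, -0.002], [-0.003, 0.002, -1.0]]
wrist_force: [-0.3, -0.6, -1.8]
gripper_width: 0.143
gripper_force: 30.0
```

Emit:
drive_tool([
  {"tx": 0, "ty": 0, "tz": 0, "ax": 0, "ay": 0, "az": 0, "claw": 0},
  {"tx": 0, "ty": 0, "tz": 0, "ax": 0, "ay": 0, "az": 0, "claw": 0},
  {"tx": 0, "ty": 0, "tz": 0, "ax": 0, "ay": 0, "az": 0, "claw": 0},
])

```text
time_s: 11.22
tcp_pos: [0.5518, 0.1987, 0.1053]
ee_rot: [[0.979, -0.206, 0.002], [-0.206, -0.979, 0.001], [0.002, -0.001, -1.0]]
wrist_force: [0.8, 0.3, -1.3]
gripper_width: 0.144
gripper_force: 30.0
```

Run:
```python
from h import *
s=sense();print(s["tcp_pos"],s["wrist_force"],s["ee_rot"].round(4))
R=s["ee_rot"];print("want tool-y, x err mm",(R.T@(np.array([.5500,.1986,0])-np.r_[s["tcp_pos"][:2],0]))*1000)
a,d=capture("side");b,e=capture("scene");w,_=capture("wrist")
c=np.hstack([cv2.resize(a[280:360,165:265],(400,320),interpolation=2),cv2.resize(b[220:300,310:410],(400,320),interpolation=2)])
cv2.imwrite("pics/s5.png",c[:,:,::-1])
```

```text
[0.551759   0.19867369 0.1053016 ] [ 0.78618888  0.32095023 -1.34036593] [[ 9.786e-01 -2.060e-01  2.100e-03]
 [-2.060e-01 -9.786e-01  9.000e-04]
 [ 1.900e-03 -1.300e-03 -1.000e+00]]
want tool-y, x err mm [-1.70609454  0.43445456 -0.00378899]
```

View pics/s5.png

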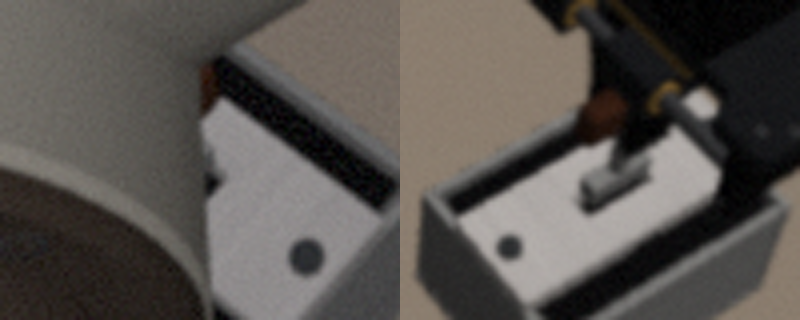

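The scene crop shows the head at (615,185), just above the slot, whose dark end shows at (590,205). The arm hides it in the side crop. I correct by 1.5 mm and lower gently.

Emit:
drive_tool([
  {"tx": -0.15, "ty": 0.05, "tz": 0, "ax": 0, "ay": 0, "az": 0, "claw": 0},
  {"tx": 0, "ty": 0, "tz": 0.2, "ax": 0, "ay": 0, "az": 0, "claw": 0},
  {"tx": 0, "ty": 0, "tz": 0.2, "ax": 0, "ay": 0, "az": 0, "claw": 0},
  {"tx": 0, "ty": 0, "tz": 0.1, "ax": 0, "ay": 0, "az": 0, "claw": 0},
  {"tx": 0, "ty": 0, "tz": 0, "ax": 0, "ay": 0, "az": 0, "claw": 0},
  {"tx": 0, "ty": 0, "tz": 0, "ax": 0, "ay": 0, "az": 0, "claw": 0},
  {"tx": 0, "ty": 0, "tz": 0, "ax": 0, "ay": 0, "az": 0, "claw": 0},
])

```text
time_s: 11.95
tcp_pos: [0.5491, 0.1981, 0.0991]
ee_rot: [[0.978, -0.206, 0.0], [-0.206, -0.978, -0.0], [0.0, 0.0, -1.0]]
wrist_force: [-0.8, 0.6, -0.8]
gripper_width: 0.146
gripper_force: 30.0
```

Emit:
drive_tool([
  {"tx": 0, "ty": 0, "tz": 0.1, "ax": 0, "ay": 0, "az": 0, "claw": 0},
  {"tx": 0, "ty": 0, "tz": 0.1, "ax": 0, "ay": 0, "az": 0, "claw": 0},
  {"tx": 0, "ty": 0, "tz": 0.1, "ax": 0, "ay": 0, "az": 0, "claw": 0},
  {"tx": 0, "ty": 0, "tz": 0.1, "ax": 0, "ay": 0, "az": 0, "claw": 0},
  {"tx": 0, "ty": 0, "tz": 0, "ax": 0, "ay": 0, "az": 0, "claw": 0},
])

```text
time_s: 12.37
tcp_pos: [0.5489, 0.198, 0.0948]
ee_rot: [[0.978, -0.206, -0.001], [-0.206, -0.978, -0.0], [-0.0, 0.0, -1.0]]
wrist_force: [-0.3, 0.5, -0.7]
gripper_width: 0.146
gripper_force: 30.0
```

Already 3 mm below the mouth with no contact, so the head is in the slot. I carry on.

Emit:
drive_tool([
  {"tx": 0.05, "ty": 0, "tz": 0.1, "ax": 0, "ay": 0, "az": 0, "claw": 0},
  {"tx": 0, "ty": 0, "tz": 0.1, "ax": 0, "ay": 0, "az": 0, "claw": 0},
  {"tx": 0, "ty": 0, "tz": 0.1, "ax": 0, "ay": 0, "az": 0, "claw": 0},
  {"tx": 0, "ty": 0, "tz": 0.1, "ax": 0, "ay": 0, "az": 0, "claw": 0},
  {"tx": 0, "ty": 0, "tz": 0.1, "ax": 0, "ay": 0, "az": 0, "claw": 0},
  {"tx": 0, "ty": 0, "tz": 0, "ax": 0, "ay": 0, "az": 0, "claw": 0},
])

```text
time_s: 12.87
tcp_pos: [0.5494, 0.1979, 0.0899]
ee_rot: [[0.978, -0.206, -0.0], [-0.206, -0.978, -0.0], [-0.0, 0.0, -1.0]]
wrist_force: [-0.8, -0.9, -1.1]
gripper_width: 0.147
gripper_force: 30.0
```

Emit:
drive_tool([
  {"tx": 0, "ty": 0, "tz": 0.1, "ax": 0, "ay": 0, "az": 0, "claw": 0},
  {"tx": 0, "ty": 0, "tz": 0.1, "ax": 0, "ay": 0, "az": 0, "claw": 0},
  {"tx": 0, "ty": 0, "tz": 0.1, "ax": 0, "ay": 0, "az": 0, "claw": 0},
  {"tx": 0, "ty": 0, "tz": 0.1, "ax": 0, "ay": 0, "az": 0, "claw": 0},
  {"tx": 0, "ty": 0, "tz": 0, "ax": 0, "ay": 0, "az": 0, "claw": 0},
])

```text
time_s: 13.28
tcp_pos: [0.5497, 0.198, 0.0867]
ee_rot: [[0.979, -0.206, 0.0], [-0.206, -0.979, -0.0], [0.0, -0.0, -1.0]]
wrist_force: [-2.1, -0.1, 3.0]
gripper_width: 0.146
gripper_force: 30.0
```

The plate is met where expected (about 4 N). I press it down to about 12.5 mm.

Emit:
drive_tool([
  {"tx": 0, "ty": 0, "tz": 0.1, "ax": 0, "ay": 0, "az": 0, "claw": 0},
  {"tx": 0, "ty": 0, "tz": 0.1, "ax": 0, "ay": 0, "az": 0, "claw": 0},
  {"tx": 0, "ty": 0, "tz": 0.1, "ax": 0, "ay": 0, "az": 0, "claw": 0},
  {"tx": 0, "ty": 0, "tz": 0.1, "ax": 0, "ay": 0, "az": 0, "claw": 0},
  {"tx": 0, "ty": 0, "tz": 0.1, "ax": 0, "ay": 0, "az": 0, "claw": 0},
  {"tx": 0, "ty": 0, "tz": 0.1, "ax": 0, "ay": 0, "az": 0, "claw": 0},
  {"tx": 0, "ty": 0, "tz": 0, "ax": 0, "ay": 0, "az": 0, "claw": 0},
])

```text
time_s: 13.87
tcp_pos: [0.5497, 0.1981, 0.0806]
ee_rot: [[0.979, -0.206, 0.001], [-0.206, -0.979, 0.0], [0.001, -0.0, -1.0]]
wrist_force: [-3.0, -0.2, 6.0]
gripper_width: 0.147
gripper_force: 30.0
```

Emit:
drive_tool([
  {"tx": 0, "ty": 0, "tz": 0.1, "ax": 0, "ay": 0, "az": 0, "claw": 0},
  {"tx": 0, "ty": 0, "tz": 0.1, "ax": 0, "ay": 0, "az": 0, "claw": 0},
  {"tx": 0, "ty": 0, "tz": 0.1, "ax": 0, "ay": 0, "az": 0, "claw": 0},
  {"tx": 0, "ty": 0, "tz": 0.1, "ax": 0, "ay": 0, "az": 0, "claw": 0},
  {"tx": 0, "ty": 0, "tz": 0.1, "ax": 0, "ay": 0, "az": 0, "claw": 0},
  {"tx": 0, "ty": 0, "tz": 0, "ax": 0, "ay": 0, "az": 0, "claw": 0},
  {"tx": 0, "ty": 0, "tz": 0, "ax": 0, "ay": 0, "az": 0, "claw": 0},
])

```text
time_s: 14.45
tcp_pos: [0.5498, 0.1981, 0.0762]
ee_rot: [[0.979, -0.206, 0.001], [-0.206, -0.979, 0.0], [0.001, -0.0, -1.0]]
wrist_force: [-3.1, -0.6, 8.7]
gripper_width: 0.145
gripper_force: 30.0
```

Run:
```python
from h import *
s=sense();print(s["tcp_pos"],s["wrist_force"],s["moment"],s["joints"].round(1))
w,_=capture("scene");w,d=capture("wrist");s=sense()
v,u=np.mgrid[200:345,255:315];v=v.ravel();u=u.ravel();k=d[v,u]>0;u,v=u[k],v[k]
P=(cast("wrist",np.c_[u,v],depth=d[v,u],st=s)-s["tcp_pos"])@s["ee_rot"];C=w[v,u].astype(int)
h=(C[:,0]>1.5*C[:,2])&(P[:,2]>-.075)&(P[:,2]<-.03)&(abs(P[:,1])<.01)&(abs(P[:,0])<.035);print("handle top tool-z mm",np.percentile(P[h][:,2],[10,50,90])*1000,P[h][:,0].max())
```

```text
[0.54978541 0.19807351 0.07617749] [-3.09662483 -0.55166533  8.74504148] [-0.24350472  1.05300549 -0.00663731] [ 35.7  24.2 -14.3   0.  -51.4  42.4]
handle top tool-z mm [-58.5460503  -57.46504419 -52.286081  ] 0.028024879756609472
```

Emit:
drive_tool([
  {"tx": 0, "ty": 0, "tz": 0.1, "ax": 0, "ay": 0, "az": 0, "claw": 0},
  {"tx": 0, "ty": 0, "tz": 0.08, "ax": 0, "ay": 0, "az": 0, "claw": 0},
  {"tx": 0, "ty": 0, "tz": 0, "ax": 0, "ay": 0, "az": 0, "claw": 0},
  {"tx": 0, "ty": 0, "tz": 0, "ax": 0, "ay": 0, "az": 0, "claw": 0},
  {"tx": 0, "ty": 0, "tz": 0, "ax": 0, "ay": 0, "az": 0.03, "claw": 0},
  {"tx": 0, "ty": 0, "tz": 0, "ax": 0, "ay": 0, "az": 0.05, "claw": 0},
  {"tx": 0, "ty": 0, "tz": 0, "ax": 0, "ay": 0, "az": 0.06, "claw": 0},
  {"tx": 0, "ty": 0, "tz": 0, "ax": 0, "ay": 0, "az": 0.06, "claw": 0},
  {"tx": 0, "ty": 0, "tz": 0, "ax": 0, "ay": 0, "az": 0, "claw": 0},
])

```text
time_s: 15.3
tcp_pos: [0.5512, 0.1986, 0.0751]
ee_rot: [[0.918, -0.398, 0.004], [-0.398, -0.918, 0.001], [0.003, -0.003, -1.0]]
wrist_force: [-1.1, -1.5, 8.6]
gripper_width: 0.143
gripper_force: 30.0
```

Run:
```python
from h import *
s=sense();print(s["tcp_pos"],s["wrist_force"],s["moment"])
w,d=capture("wrist");s=sense();a=np.degrees(np.arctan2(s["ee_rot"][1,0],s["ee_rot"][0,0]))
v,u=np.mgrid[190:345,240:330];v=v.ravel();u=u.ravel();k=d[v,u]>0;u,v=u[k],v[k]
P=(cast("wrist",np.c_[u,v],depth=d[v,u],st=s)-s["tcp_pos"])@s["ee_rot"];C=w[v,u].astype(int)
h=(C[:,0]>1.5*C[:,2])&(P[:,2]>-.065)&(P[:,2]<-.05)&(abs(P[:,1])<.015)&(abs(P[:,0])<.035);Q=P[h]*1000
print("tool yaw",a,"handle in tool",cv2.fitLine(Q[:,:2].astype(np.float32),cv2.DIST_HUBER,0,.01,.01).ravel(),np.percentile(Q[:,2],[10,50]))
```

```text
[0.55118833 0.19859172 0.07514469] [-1.10858365 -1.47806112  8.61750809] [-0.21582536  0.46009547  0.00580028]
tool yaw -23.343769169282705 handle in tool [ 9.9999958e-01  9.0702606e-04  8.4910707e+00 -4.3513620e-01] [-58.57538852 -57.53674925]
```

It turns freely: the handle stays aligned in the grip and the moment is small. I continue to the quarter turn.

Emit:
drive_tool([
  {"tx": 0, "ty": 0, "tz": 0, "ax": 0, "ay": 0, "az": 0.08, "claw": 0},
  {"tx": 0, "ty": 0, "tz": 0, "ax": 0, "ay": 0, "az": 0.08, "claw": 0},
  {"tx": 0, "ty": 0, "tz": 0, "ax": 0, "ay": 0, "az": 0.08, "claw": 0},
  {"tx": 0, "ty": 0, "tz": 0, "ax": 0, "ay": 0, "az": 0.08, "claw": 0},
  {"tx": 0, "ty": 0, "tz": 0, "ax": 0, "ay": 0, "az": 0.08, "claw": 0},
  {"tx": 0, "ty": 0, "tz": 0, "ax": 0, "ay": 0, "az": 0.08, "claw": 0},
  {"tx": 0, "ty": 0, "tz": 0, "ax": 0, "ay": 0, "az": 0.08, "claw": 0},
  {"tx": 0, "ty": 0, "tz": 0, "ax": 0, "ay": 0, "az": 0.08, "claw": 0},
])

```text
time_s: 16.02
tcp_pos: [0.552, 0.199, 0.0754]
ee_rot: [[0.497, -0.868, 0.006], [-0.868, -0.497, 0.002], [0.001, -0.006, -1.0]]
wrist_force: [0.3, 0.1, 9.3]
gripper_width: 0.144
gripper_force: 30.0
```

Emit:
drive_tool([
  {"tx": 0, "ty": 0, "tz": 0, "ax": 0, "ay": 0, "az": 0.08, "claw": 0},
  {"tx": 0, "ty": 0, "tz": 0, "ax": 0, "ay": 0, "az": 0.08, "claw": 0},
  {"tx": 0, "ty": 0, "tz": 0, "ax": 0, "ay": 0, "az": 0.08, "claw": 0},
  {"tx": 0, "ty": 0, "tz": 0, "ax": 0, "ay": 0, "az": 0.08, "claw": 0},
  {"tx": 0, "ty": 0, "tz": 0, "ax": 0, "ay": 0, "az": 0.08, "claw": 0},
  {"tx": 0, "ty": 0, "tz": 0, "ax": 0, "ay": 0, "az": 0.08, "claw": 0},
  {"tx": 0, "ty": 0, "tz": 0, "ax": 0, "ay": 0, "az": 0.08, "claw": 0},
  {"tx": 0, "ty": 0, "tz": 0, "ax": 0, "ay": 0, "az": 0.08, "claw": 0},
  {"tx": 0, "ty": 0, "tz": 0, "ax": 0, "ay": 0, "az": 0, "claw": 0},
  {"tx": 0, "ty": 0, "tz": 0, "ax": 0, "ay": 0, "az": 0, "claw": 0},
])

```text
time_s: 16.85
tcp_pos: [0.5519, 0.199, 0.0754]
ee_rot: [[-0.116, -0.993, 0.006], [-0.993, 0.116, 0.002], [-0.003, -0.005, -1.0]]
wrist_force: [-0.7, -0.5, 8.9]
gripper_width: 0.146
gripper_force: 30.0
```

Run:
```python
from h import *
s=sense();print(s["tcp_pos"],s["wrist_force"],s["moment"],s["joints"].round(1))
w,d=capture("wrist");s=sense();a=np.degrees(np.arctan2(s["ee_rot"][1,0],s["ee_rot"][0,0]))
v,u=np.mgrid[190:345,240:330];v=v.ravel();u=u.ravel();k=d[v,u]>0;u,v=u[k],v[k]
P=(cast("wrist",np.c_[u,v],depth=d[v,u],st=s)-s["tcp_pos"])@s["ee_rot"];C=w[v,u].astype(int)
h=(C[:,0]>1.5*C[:,2])&(P[:,2]>-.065)&(P[:,2]<-.05)&(abs(P[:,1])<.015)&(abs(P[:,0])<.035);Q=P[h]*1000
print("tool yaw",a,"handle in tool",cv2.fitLine(Q[:,:2].astype(np.float32),cv2.DIST_HUBER,0,.01,.01).ravel(),np.percentile(Q[:,2],[10,50]))
cv2.imwrite("pics/w6.png",w[:,:,::-1])
```

```text
[0.55191862 0.19898686 0.07542974] [-0.73310548 -0.54668993  8.92673706] [-0.05838741  0.05246402 -0.02970995] [ 35.7  24.3 -14.3   0.1 -51.  -42.4]
tool yaw -96.65268944228119 handle in tool [ 9.9999982e-01  5.5589183e-04  7.9424071e+00 -3.9642426e-01] [-58.59860042 -57.55440477]
```

The yaw is 5° short, and the key is about 2 mm too far along press x for the groove. I correct both while turning.

Emit:
drive_tool([
  {"tx": 0, "ty": 0.05, "tz": 0, "ax": 0, "ay": 0, "az": 0.04, "claw": 0},
  {"tx": 0, "ty": 0.05, "tz": 0, "ax": 0, "ay": 0, "az": 0.04, "claw": 0},
  {"tx": 0, "ty": 0.05, "tz": 0, "ax": 0, "ay": 0, "az": 0.04, "claw": 0},
  {"tx": 0, "ty": 0.05, "tz": 0, "ax": 0, "ay": 0, "az": -0.03, "claw": 0},
  {"tx": 0, "ty": 0, "tz": 0, "ax": 0, "ay": 0, "az": 0, "claw": 0},
  {"tx": 0, "ty": 0, "tz": 0, "ax": 0, "ay": 0, "az": 0, "claw": 0},
])

```text
time_s: 17.4
tcp_pos: [0.5509, 0.1993, 0.0757]
ee_rot: [[-0.204, -0.979, 0.007], [-0.979, 0.204, 0.002], [-0.004, -0.007, -1.0]]
wrist_force: [0.6, -1.8, 9.2]
gripper_width: 0.147
gripper_force: 30.0
```

Emit:
drive_tool([
  {"tx": 0, "ty": 0.06, "tz": 0, "ax": 0, "ay": 0, "az": 0.02, "claw": 0},
  {"tx": 0, "ty": 0.06, "tz": 0, "ax": 0, "ay": 0, "az": -0.02, "claw": 0},
  {"tx": 0, "ty": 0, "tz": -0.07, "ax": 0, "ay": 0, "az": 0, "claw": 0},
  {"tx": 0, "ty": 0, "tz": -0.07, "ax": 0, "ay": 0, "az": 0, "claw": 0},
  {"tx": 0, "ty": 0, "tz": -0.07, "ax": 0, "ay": 0, "az": 0, "claw": 0},
  {"tx": 0, "ty": 0, "tz": 0, "ax": 0, "ay": 0, "az": 0, "claw": 0},
  {"tx": 0, "ty": 0, "tz": 0, "ax": 0, "ay": 0, "az": 0, "claw": 0},
])

```text
time_s: 17.98
tcp_pos: [0.5503, 0.1995, 0.0778]
ee_rot: [[-0.204, -0.979, 0.008], [-0.979, 0.204, 0.002], [-0.004, -0.008, -1.0]]
wrist_force: [4.2, -3.0, 7.8]
gripper_width: 0.147
gripper_force: 30.0
```

The head's top is now about 2 mm above the bridge's underside with the spring force unchanged, so it is in the groove. I ease up the rest of the way.

Emit:
drive_tool([
  {"tx": 0, "ty": 0, "tz": -0.05, "ax": 0, "ay": 0, "az": 0, "claw": 0},
  {"tx": 0, "ty": 0, "tz": -0.05, "ax": 0, "ay": 0, "az": 0, "claw": 0},
  {"tx": 0, "ty": 0, "tz": 0, "ax": 0, "ay": 0, "az": 0, "claw": 0},
  {"tx": 0, "ty": 0, "tz": 0, "ax": 0, "ay": 0, "az": 0, "claw": 0},
])

```text
time_s: 18.32
tcp_pos: [0.5503, 0.1995, 0.0787]
ee_rot: [[-0.204, -0.979, 0.008], [-0.979, 0.204, 0.002], [-0.004, -0.008, -1.0]]
wrist_force: [3.4, -2.3, 7.1]
gripper_width: 0.144
gripper_force: 30.0
```

Emit:
drive_tool([
  {"tx": 0, "ty": 0, "tz": -0.04, "ax": 0, "ay": 0, "az": 0, "claw": 0},
  {"tx": 0, "ty": 0, "tz": -0.04, "ax": 0, "ay": 0, "az": 0, "claw": 0},
  {"tx": 0, "ty": 0, "tz": 0, "ax": 0, "ay": 0, "az": 0, "claw": 0},
  {"tx": 0, "ty": 0, "tz": 0, "ax": 0, "ay": 0, "az": 0, "claw": 0},
])

```text
time_s: 18.65
tcp_pos: [0.5502, 0.1995, 0.0792]
ee_rot: [[-0.204, -0.979, 0.008], [-0.979, 0.204, 0.002], [-0.004, -0.007, -1.0]]
wrist_force: [4.1, -1.4, 5.7]
gripper_width: 0.144
gripper_force: 30.0
```

The key bears on the groove's top. I release it and look.

Emit:
drive_tool([
  {"tx": 0, "ty": 0, "tz": 0, "ax": 0, "ay": 0, "az": 0, "claw": 1.6},
  {"tx": 0, "ty": 0, "tz": 0, "ax": 0, "ay": 0, "az": 0, "claw": 2},
  {"tx": 0, "ty": 0, "tz": 0, "ax": 0, "ay": 0, "az": 0, "claw": 2.5},
  {"tx": 0, "ty": 0, "tz": 0, "ax": 0, "ay": 0, "az": 0, "claw": 3},
  {"tx": 0, "ty": 0, "tz": 0, "ax": 0, "ay": 0, "az": 0, "claw": 4},
  {"tx": 0, "ty": 0, "tz": 0, "ax": 0, "ay": 0, "az": 0, "claw": 4},
  {"tx": 0, "ty": 0, "tz": 0, "ax": 0, "ay": 0, "az": 0, "claw": 4},
  {"tx": 0, "ty": 0, "tz": 0, "ax": 0, "ay": 0, "az": 0, "claw": 4},
])

```text
time_s: 19.32
tcp_pos: [0.5461, 0.1985, 0.077]
ee_rot: [[-0.205, -0.979, -0.001], [-0.979, 0.205, -0.0], [0.0, 0.001, -1.0]]
wrist_force: [-0.6, 0.2, 1.9]
gripper_width: 0.447
gripper_force: 0.0
```

Run:
```python
from h import *
s=sense();print(s["tcp_pos"],s["wrist_force"],s["gripper_width"])
w,d=capture("wrist")
v,u=np.mgrid[180:345,230:340];v=v.ravel();u=u.ravel();k=d[v,u]>0;u,v=u[k],v[k]
P=cast("wrist",np.c_[u,v],depth=d[v,u],st=s);C=w[v,u].astype(int)
h=(C[:,0]>1.5*C[:,2])&(P[:,2]>.12)&(P[:,2]<.15)&(np.hypot(P[:,0]-.55,P[:,1]-.2)<.04);Q=P[h]*1000
L=cv2.fitLine(Q[:,:2].astype(np.float32),cv2.DIST_HUBER,0,.01,.01).ravel();print(cv2.minAreaRect(Q[:,:2].astype(np.float32)),L,np.degrees(np.arctan2(L[1],L[0])),np.percentile(Q[:,2],[50,90,97]))
```

```text
[0.54609713 0.19853515 0.07698945] [-0.58399901  0.24222991  1.85364024] 0.44737125494395186
((550.780517578125, 195.2646026611328), (50.135711669921875, 44.79401397705078), 43.862709045410156) [2.0111123e-01 9.7956842e-01 5.4753680e+02 1.8919173e+02] 78.39805 [136.71145018 137.80189123 138.22731892]
```

The handle sits at 78.4° (the press's y axis), its top at about 0.138, as expected when locked. I withdraw straight up.

Emit:
drive_tool([
  {"tx": 0, "ty": -0.3, "tz": 0, "ax": 0, "ay": 0, "az": 0, "claw": 4},
  {"tx": 0, "ty": 0, "tz": -0.5, "ax": 0, "ay": 0, "az": 0, "claw": 4},
  {"tx": 0, "ty": 0, "tz": -1, "ax": 0, "ay": 0, "az": 0, "claw": 4},
  {"tx": 0, "ty": 0, "tz": -1.5, "ax": 0, "ay": 0, "az": 0, "claw": 4},
  {"tx": 0, "ty": 0, "tz": -2, "ax": 0, "ay": 0, "az": 0, "claw": 4},
  {"tx": 0, "ty": 0, "tz": -2, "ax": 0, "ay": 0, "az": 0, "claw": 4},
  {"tx": 0, "ty": 0, "tz": -2, "ax": 0, "ay": 0, "az": 0, "claw": 4},
  {"tx": 0, "ty": 0, "tz": -2, "ax": 0, "ay": 0, "az": 0, "claw": 4},
  {"tx": 0, "ty": 0, "tz": 0, "ax": 0, "ay": 0, "az": 0, "claw": 4},
  {"tx": 0, "ty": 0, "tz": 0, "ax": 0, "ay": 0, "az": 0, "claw": 4},
])

```text
time_s: 20.2
tcp_pos: [0.5501, 0.1985, 0.1895]
ee_rot: [[-0.206, -0.979, 0.004], [-0.979, 0.206, 0.003], [-0.003, -0.003, -1.0]]
wrist_force: [1.0, 0.0, -1.4]
gripper_width: 0.457
gripper_force: 0.0
```

Run:
```python
from h import *
s=sense();print(s["tcp_pos"],s["wrist_force"].round(2))
w,d=capture("wrist");cv2.imwrite("pics/w7.png",w[:,:,::-1])
v,u=np.nonzero(d>0);P=cast("wrist",np.c_[u,v],depth=d[v,u],st=s);C=w[v,u].astype(int)
h=(C[:,0]>1.3*C[:,2])&(P[:,2]>.125)&(P[:,2]<.15)&(np.hypot(P[:,0]-.55,P[:,1]-.2)<.04);Q=P[h]*1000
print(cv2.minAreaRect(Q[:,:2].astype(np.float32)),np.percentile(Q[:,2],[5,50,95]),u[h].mean(),v[h].mean())
```

```text
[0.55008821 0.19845787 0.18949413] [ 1.    0.03 -1.43]
((550.155029296875, 199.55389404296875), (54.78565979003906, 12.709722518920898), 78.52030944824219) [133.96950931 136.94656139 138.22887749] 285.3076181292189 220.64320154291224
```

View pics/w7.png

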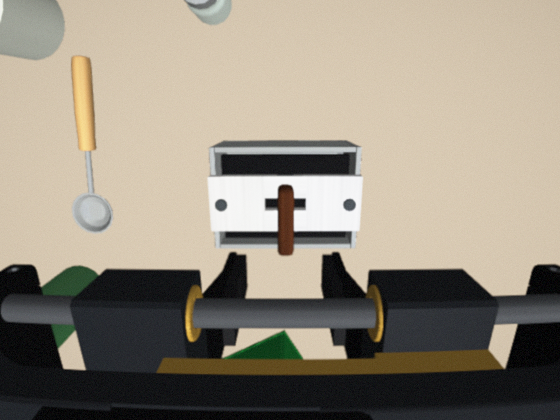

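The picture shows the key upright at (286,220), with its handle square across the slot (285,204). Its centre is (0.550, 0.1995) and its top is at 0.138, and the gripper is clear of everything. I hand in.

```bash
python3 -c "
from station import finish_job
print(finish_job())"
```

```text
the job is handed in; nothing more can be done
None
```

I handed the job in with the key locked across the slot and let go: its handle is square to the slot and its top is at 138 mm, the height expected when locked. No judging result came back. The first grasp closed on nothing because the real fingertips end about 30 mm short of the reported TCP, so I allowed for that in every move after it.

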